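# Find the rocking corner of the paint scale and press its shim home

## Task

The bench scale at the paint counter rocks on one corner of its mounting plate: press down firmly with a fingertip on the plate's corners until you find the one that gives. Push that corner's orange shim in with the fingers until its heel lies flat against the plate's edge, then press the corner again to make sure it is firm, and move clear. Only touch: pick nothing up, push no other shim, and leave the scale in place with its can standing on the pan, and everything else on the bench as it is.

Things in the scene. Friction and masses are not known exactly. Their poses are not given: they have to be found in the camera images.
- scale: white bench scale (120 x 130 mm, pan top 52 mm above the table) bolted on a bare-cornered blue-grey steel plate, 200 (x) by 240 (y) mm, 8 mm thick, top 16 mm above the table; about 3.5 kg, loose on rubber pads hidden under its corners, one of them perished. Origin: centre of the plate's underside. x points away from the display (which faces the robot), y left
- corner_near_left (a point): where to press the plate's near left corner: point on its top, 15 mm in from both edges (-85 mm along x, 105 along y of the scale), 16 mm above the table. If its pad is perished it sinks about 4 mm under 10 N and springs back; a sound corner gives less than 1 mm
- corner_near_right (a point): where to press the plate's near right corner: point on its top, 15 mm in from both edges (-85 mm along x, -105 along y of the scale), 16 mm above the table. If its pad is perished it sinks about 4 mm under 10 N and springs back; a sound corner gives less than 1 mm
- corner_far_left (a point): where to press the plate's far left corner: point on its top, 15 mm in from both edges (85 mm along x, 105 along y of the scale), 16 mm above the table. If its pad is perished it sinks about 4 mm under 10 N and springs back; a sound corner gives less than 1 mm
- corner_far_right (a point): where to press the plate's far right corner: point on its top, 15 mm in from both edges (85 mm along x, -105 along y of the scale), 16 mm above the table. If its pad is perished it sinks about 4 mm under 10 N and springs back; a sound corner gives less than 1 mm
- heel_near_left (a point): near left shim: loose orange two-pronged wedge, 36 wide, 3 to 8 thick, tips tucked under the plate's left edge, -75 mm along the scale's x. Point: middle of outer face of its heel block (36 wide, 10 thick, 14 mm tall), 7 mm up; y points out, away from the plate. Pressed in by 35 to 41 mm, square to the edge (a few N), the heel meets the edge; a sound pad blocks it earlier
- heel_near_right (a point): near right shim: loose orange two-pronged wedge, 36 wide, 3 to 8 thick, tips tucked under the plate's right edge, -75 mm along the scale's x. Point: middle of outer face of its heel block (36 wide, 10 thick, 14 mm tall), 7 mm up; y points out, away from the plate. Pressed in by 35 to 41 mm, square to the edge (a few N), the heel meets the edge; a sound pad blocks it earlier
- heel_far_left (a point): far left shim: loose orange two-pronged wedge, 36 wide, 3 to 8 thick, tips tucked under the plate's left edge, 75 mm along the scale's x. Point: middle of outer face of its heel block (36 wide, 10 thick, 14 mm tall), 7 mm up; y points out, away from the plate. Pressed in by 35 to 41 mm, square to the edge (a few N), the heel meets the edge; a sound pad blocks it earlier
- heel_far_right (a point): far right shim: loose orange two-pronged wedge, 36 wide, 3 to 8 thick, tips tucked under the plate's right edge, 75 mm along the scale's x. Point: middle of outer face of its heel block (36 wide, 10 thick, 14 mm tall), 7 mm up; y points out, away from the plate. Pressed in by 35 to 41 mm, square to the edge (a few N), the heel meets the edge; a sound pad blocks it earlier
- sample_can: closed half-pint paint can with pale blue label, 74 mm across, 74 mm tall, standing loose on the middle of the scale's pan; origin under its centre
- quart_red: closed quart paint can with a red label, 108 mm across, 124 mm tall, standing on the left; origin at its underside
- quart_yellow: closed quart paint can with a yellow label, 108 mm across, 124 mm tall, standing on the right; origin at its underside
- spray: aerosol can with green label and cap, 66 mm across, 190 mm tall, standing to the left of the scale; origin at its underside
- brush: flat paint brush, 190 mm long, 14 mm tall, wooden handle, lying between the robot and the scale; origin at its underside
- mallet: rubber mallet for lids, wooden handle 220 mm long, black head 56 mm across, lying at the near right; origin at its underside
- tape: roll of blue masking tape lying flat, 100 mm across, 24 mm tall, at the near left; origin at its underside
- lid_key: small steel paint-can opener, 100 mm long, 6 mm tall, lying at the back; origin at its underside
Not all that is in view belongs to the job. What is shaped like the part that bears heel_near_right but green or turquoise is not meant.

How it is judged:
By the outcome, as a careful person would: the job done as asked, in the order asked, and still so for the second after the job is handed in, with the robot touching nothing.
It also fails if it takes over 61 s, if anything falls off the work surface, if the arm or the gripper's body presses on something with over 40 N, if the wrist force passes 120 N, or if a joint passes its speed limit or range.

## Robot

A 6-joint arm with a two-finger parallel gripper is mounted at the origin on the work surface. World frame = base frame: x ahead of the robot, y to its left, z up, the work surface at z = 0. Lengths are in m, angles in rad, forces in N, time in s.
With the tool pointing down it reaches from about 0.3 to 1 m from the base axis. Payload 5.1 kg.
Tool frame: the origin (TCP) lies on the centre line of the jaws, within the pads' length; the fingertips stand robot.tcp_to_tips ahead of it and the grasp point (between the pads) lies 5 mm behind it (robot.tcp_to_tips is the distance from the TCP to the fingertips, in m); z points along the fingers, y is the direction in which the jaws open and shut (so a half turn about z gives the same grasp; the last joint's range is limited). The gripper opens to 95 mm and grips with 3 to 60 N. Pads are 20 mm wide; open, the fingers measure 119 mm over their backs; the gripper's body (75 mm by 180 mm) begins 59 mm behind the grasp point.
Start: joints at [-0.083, 0.124, 1.65, -0, 1.367, -0.083], TCP at [0.65, -0, 0.229] pointing down, gripper open.
Joint ranges: [-2.61, 2.61], [-1.02, 2.33], [0.03, 2.71], [-1.35, 4.49], [0.32, 2.68], [-2.91, 2.91]. Speed limits (rad/s): [2.57, 2.57, 3.14, 3.14, 3.14, 3.14].

## Interface

Orientations are given as a unit quaternion [w, x, y, z].
In Python, from station import robot gives the robot as it stands.
- The arm moves only by the shell command python3 -m handwheel 'ROWS' [FORCE]. ROWS is JSON, a list of rows, each an object of numbers: "dx", "dy", "dz": the shift along the tool's x, y, z in mm; "rx", "ry", "rz": the turn, a rotation vector about the tool's x, y, z in rad; "jaw": the finger opening in mm, from 0 to 95.1. In form: [{"dx": .., "dy": .., "dz": .., "rx": .., "ry": .., "rz": .., "jaw": ..}, ...]. A call has 1 to 10 rows; each row is the pose to reach, as a shift and turn from the pose commanded when the call began, along the tool's axes at that moment; what a row does not reach only later rows make up. A row lasts 1/12 s, in which the tool goes at most 41.7 mm and 7.16 degrees, less where a joint would pass 70% of its speed; a pose out of reach is approached as far as the arm can. A call with a gripper value outside its range is refused whole. The fingers move at their own pace and stop on an object; FORCE is the grip in N (left out, the last holds). Time passes only in rows, so rows that repeat a pose let the fingers close. It gives the time, the measured TCP pose, the force and the opening at its end, in the units of the state.
- robot.observe(): the state, without advancing time (a new reading comes with each control period).
- robot.capture(name): name is "scene" or "side" or "wrist"; returns the picture (420x560x3 uint8, blue, green, red); there is no depth.
- robot.camera_params(name): a dict with "fx", "fy", "cx", "cy" (pixels), "k1" (the pictures are not rectified: a ray, as slopes to the right and down, at radius r is drawn at 1 + k1 r^2 times it, then the intrinsics apply), "R" (3x3) and "t" (3): a world point X has camera coordinates R X + t; the wrist camera has in their place "hand_eye" (4x4, takes a point from camera to tool coordinates, whose origin is the TCP and whose axes are the flange's). Camera axes: x right, y down, z forward; pixel columns grow to the right and rows downward; lengths in m; the calibration is good to about 2 mm. A picture is of the moment at which its call begins: read the wrist's pose just before it. camera_params takes no time and is no camera call.
- robot.close_job(): hands the job in, once; it reports no verdict.
The state is a dict: "time": time; "qpos": joint angles; "qd": joint speeds; "effort": joint torques, N m; "position": TCP position; "ee_rot": TCP orientation; "force": force on the tool from outside, world axes, zero at the start; "wrist_torque": the same for the moment, N m; "width": opening from 0.0 (shut) to 1.0 (fully open).
Only numpy, scipy, OpenCV 4.12 (cv2) and the standard library are available. Lean on these libraries where they do the work, as an engineer would, in place of code of your own. Each camera call takes 0.05 s, during which the arm holds its last target. There are 200 camera calls.

## Working session

There is one attempt and no reset: what is moved stays moved. The work goes in short steps, Python scripts to look and compute and a shell command to move; the robot and the scene stay as the last step left them, time stands still between calls to the robot, and variables do not carry over. Pictures are saved under pics/ and viewed, about 8 in all and at most 12, crops included, and the job is handed in when it is done.

```bash
mkdir -p pics
python3 - <<'E'
from station import robot
import cv2,numpy as np
s=robot.observe();print(s, robot.tcp_to_tips)
for n in("scene","side"):
    cv2.imwrite(f"pics/{n}0.png",robot.capture(n))
    print(robot.camera_params(n))
print(robot.camera_params("wrist"))
cv2.imwrite("pics/wrist0.png",robot.capture("wrist"))
E
```

```text
{'time': 0.0, 'qpos': array([-8.25746982e-02,  1.24515489e-01,  1.65166263e+00, -1.36209102e-05,
        1.36752676e+00, -8.26128422e-02]), 'qd': array([-0.00020896,  0.00111965, -0.00018537,  0.00044091, -0.00078319,
        0.00031611]), 'effort': array([-6.25927078e-04, -4.17603564e+01, -3.59935069e+01,  7.73367751e-02,
        4.92534391e-02, -1.75303944e-04]), 'position': array([6.49380859e-01, 3.48970051e-05, 2.27387039e-01]), 'ee_rot': array([-8.01537892e-04,  7.07091924e-01,  7.07120850e-01, -6.87717551e-04]), 'force': array([-0.9156211 , -0.54961709,  0.03532968]), 'wrist_torque': array([-0.03478574, -0.03971469,  0.02351986]), 'width': 1.000273881094165} 0.014
{'fx': 398.7725304797619, 'fy': 398.7725304797619, 'cx': 285.6284361746547, 'cy': 205.4182053231688, 'k1': -0.04379682601208339, 'R': array([[ 0.55653109,  0.83074737, -0.01148721],
       [ 0.71301709, -0.48466754, -0.50665966],
       [-0.42647366,  0.27378127, -0.86206962]]), 't': array([-0.30141953, -0.35624647,  1.29838803])}
{'fx': 490.619384346202, 'fy': 490.619384346202, 'cx': 280.09637267538295, 'cy': 202.24918863825238, 'k1': 0.06061765866996557, 'R': array([[-0.89492187, -0.44566479,  0.02231023],
       [-0.24785971,  0.45489769, -0.85535587],
       [ 0.37105312, -0.77100648, -0.51756023]]), 't': array([0.4839043 , 0.21303415, 1.25929548])}
{'fx': 375.1967346876916, 'fy': 375.1967346876916, 'cx': 286.46352472154507, 'cy': 211.83947332926746, 'k1': 0.03559620864695693, 'hand_eye': array([[-7.69928016e-04, -9.65324209e-01, -2.61052829e-01,
         7.34175573e-02],
       [ 9.99999679e-01, -6.84837323e-04, -4.16918376e-04,
         4.42680993e-04],
       [ 2.23682680e-04, -2.61053066e-01,  9.65324426e-01,
        -1.55792559e-01],
       [ 0.00000000e+00,  0.00000000e+00,  0.00000000e+00,
         1.00000000e+00]])}
```

View pics/scene0.png

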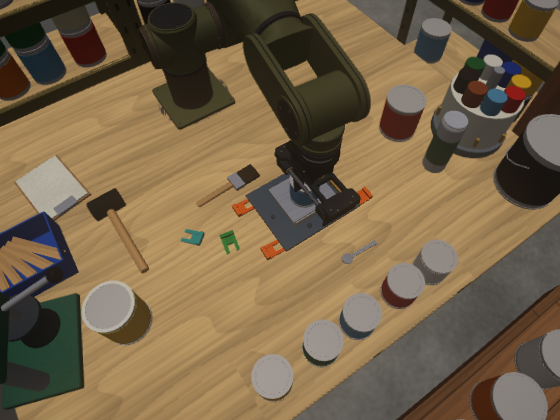

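View pics/wrist0.png

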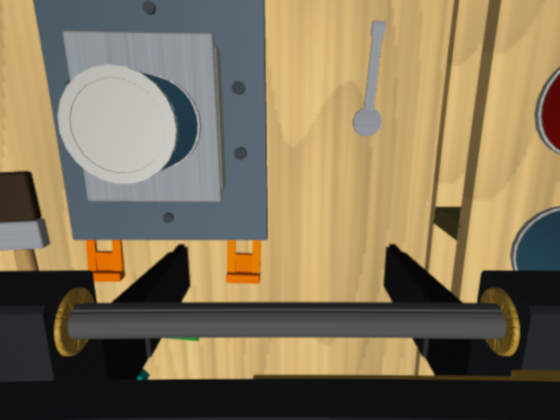

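The scene picture shows the plate around (300,210), orange shims at (243,207) near right, (271,250) far right and (365,195) far left, and decoys in turquoise (192,237) and green (229,242). The wrist picture shows the plate's right edge from (75,240) to (267,240), with orange heels at (105,278) and (243,280).

```bash
cat > h.py <<'E'
from station import robot
import numpy as np,cv2
from scipy.spatial.transform import Rotation as Ro
def pose(s):
    q=s["ee_rot"];T=np.eye(4);T[:3,:3]=Ro.from_quat([q[1],q[2],q[3],q[0]]).as_matrix();T[:3,3]=s["position"];return T
def px2w(n,uv,z,s=None):
    p=robot.camera_params(n)
    d=(np.array(uv,float)-[p["cx"],p["cy"]])/[p["fx"],p["fy"]]
    u=d.copy()
    for _ in range(20): u=d/(1+p["k1"]*(u@u))
    if n=="wrist":
        T=pose(s or robot.observe())@p["hand_eye"];R=T[:3,:3];c=T[:3,3]
    else: R=p["R"].T;c=-R@p["t"]
    r=R@np.array([*u,1]);return c+r*(z-c[2])/r[2]
def look(n,f,box=None,k=1):
    s=robot.observe();im=robot.capture(n)
    if box: x,y,w,h=box;im=im[y:y+h,x:x+w]
    cv2.imwrite("pics/"+f,cv2.resize(im,None,fx=k,fy=k,interpolation=cv2.INTER_CUBIC));return s
E
python3 - <<'E'
from h import *
for uv,z in [((75,240),.016),((267,240),.016),((266,5),.016),((40,5),.016),((89,280),.014),((122,280),.014),((228,283),.014),((260,283),.014)]:
    print(uv,px2w("wrist",uv,z).round(4))
for uv in [(372,195)]: print(px2w("scene",uv,.014))
im=cv2.imread("pics/side0.png")[100:350,150:450] ; cv2.imwrite("pics/side0c.png",cv2.resize(cv2.imread("pics/side0.png"),None,fx=1.4,fy=1.4))
E
```

```text
(75, 240) [ 0.4327 -0.0558  0.016 ]
(267, 240) [ 0.6293 -0.0561  0.016 ]
(266, 5) [0.6317 0.1615 0.016 ]
(40, 5) [0.4364 0.1595 0.016 ]
(89, 280) [ 0.4397 -0.1014  0.014 ]
(122, 280) [ 0.4743 -0.1016  0.014 ]
(228, 283) [ 0.5867 -0.1056  0.014 ]
(260, 283) [ 0.621  -0.1056  0.014 ]
[0.62445346 0.22745673 0.014     ]
```

View pics/side0c.png

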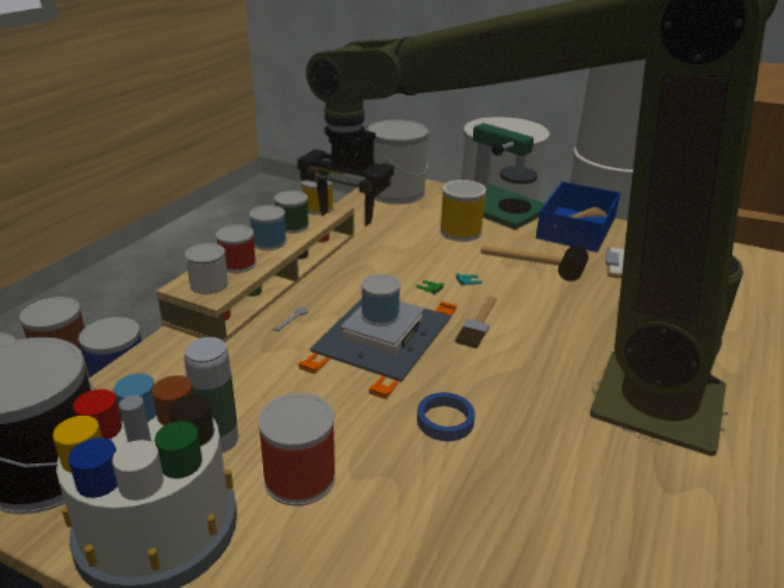

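```bash
python3 - <<'E'
from h import *
for n,uv,z in [("FL corner",(313,345),.016),("NL corner",(403,378),.016),("NR",(451,312),.016),("FL heel",(313,367),.007),("NL heel",(383,390),.007),("red base",(297,490),0),("spray base",(213,445),0),("yellow",(462,235),0),("tape",(446,420),0.01),("tape top",(446,410),.024)]:
    print(n,px2w("side",np.array(uv)/1.4,z).round(3))
print("spray scene",px2w("scene",(434,165),0).round(3),"red",px2w("scene",(397,133),0).round(3))
E
python3 -m handwheel '[{"dx":-41,"dy":-33,"dz":0,"jaw":0},{"dx":-41,"dy":-33,"dz":0,"jaw":0},{"dx":-41,"dy":-33,"dz":40,"jaw":0},{"dx":-41,"dy":-33,"dz":80,"jaw":0},{"dx":-41,"dy":-33,"dz":120,"jaw":0},{"dx":-41,"dy":-33,"dz":160,"jaw":0},{"dx":-41,"dy":-33,"dz":180,"jaw":0},{"dx":-41,"dy":-33,"dz":188,"jaw":0},{"dx":-41,"dy":-33,"dz":188,"jaw":0},{"dx":-41,"dy":-33,"dz":188,"jaw":0}]' 20
```

```text
FL corner [0.629 0.172 0.016]
NL corner [0.429 0.181 0.016]
NR [ 0.434 -0.067  0.016]
FL heel [0.599 0.221 0.007]
NL heel [0.451 0.219 0.007]
red base [ 0.464  0.482 -0.   ]
spray base [0.638 0.465 0.   ]
yellow [ 0.556 -0.443  0.   ]
tape [0.317 0.241 0.01 ]
tape top [0.322 0.233 0.024]
spray scene [0.642 0.451 0.   ] red [0.491 0.443 0.   ]invalid input
```

```bash
python3 -m handwheel '[{"dx":-41,"dy":-33,"dz":0,"rx":0,"ry":0,"rz":0,"jaw":0},{"dx":-41,"dy":-33,"dz":0,"rx":0,"ry":0,"rz":0,"jaw":0},{"dx":-41,"dy":-33,"dz":40,"rx":0,"ry":0,"rz":0,"jaw":0},{"dx":-41,"dy":-33,"dz":80,"rx":0,"ry":0,"rz":0,"jaw":0},{"dx":-41,"dy":-33,"dz":120,"rx":0,"ry":0,"rz":0,"jaw":0},{"dx":-41,"dy":-33,"dz":160,"rx":0,"ry":0,"rz":0,"jaw":0},{"dx":-41,"dy":-33,"dz":180,"rx":0,"ry":0,"rz":0,"jaw":0},{"dx":-41,"dy":-33,"dz":188,"rx":0,"ry":0,"rz":0,"jaw":0},{"dx":-41,"dy":-33,"dz":188,"rx":0,"ry":0,"rz":0,"jaw":0}]' 20
```

```text
time: 0.9
position: [0.615, -0.0408, 0.0378]
ee_rot: [-0.002, 0.707, 0.707, -0.002]
force: [0.5, -0.2, 0.2]
width: 0.427
```

```bash
python3 -m handwheel '[{"dx":0,"dy":0,"dz":3,"rx":0,"ry":0,"rz":0,"jaw":0},{"dx":0,"dy":0,"dz":6,"rx":0,"ry":0,"rz":0,"jaw":0},{"dx":0,"dy":0,"dz":8,"rx":0,"ry":0,"rz":0,"jaw":0},{"dx":0,"dy":0,"dz":9,"rx":0,"ry":0,"rz":0,"jaw":0},{"dx":0,"dy":0,"dz":9,"rx":0,"ry":0,"rz":0,"jaw":0}]'
python3 - <<'E'
from h import *
s=robot.observe();print(s["position"],s["force"],s["width"])
look("wrist","w1.png")
E
```

```text
time: 1.32
position: [0.6176, -0.0411, 0.0326]
ee_rot: [0.001, 0.707, 0.707, 0.0]
force: [-0.2, 1.4, -0.2]
width: 0.077
[ 0.61759069 -0.04109471  0.03260395] [-0.1798919   1.35976313 -0.2336911 ] 0.07740474939814496
```

View pics/w1.png

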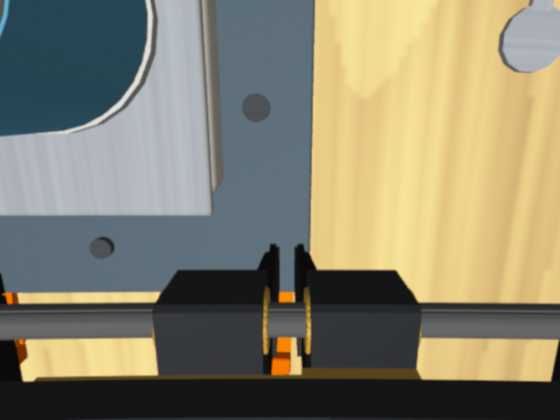

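The view shows the closing fingers over the plate's far-right corner (far edge at column 310, right edge at row 292), as planned. Press on.

```bash
python3 -m handwheel '[{"dx":0,"dy":0,"dz":2,"rx":0,"ry":0,"rz":0,"jaw":0},{"dx":0,"dy":0,"dz":3,"rx":0,"ry":0,"rz":0,"jaw":0},{"dx":0,"dy":0,"dz":4,"rx":0,"ry":0,"rz":0,"jaw":0},{"dx":0,"dy":0,"dz":4,"rx":0,"ry":0,"rz":0,"jaw":0}]'
python3 -m handwheel '[{"dx":0,"dy":0,"dz":1,"rx":0,"ry":0,"rz":0,"jaw":0},{"dx":0,"dy":0,"dz":2,"rx":0,"ry":0,"rz":0,"jaw":0},{"dx":0,"dy":0,"dz":2,"rx":0,"ry":0,"rz":0,"jaw":0}]'
```

```text
time: 1.7
position: [0.6179, -0.0411, 0.0302]
ee_rot: [0.0, 0.707, 0.707, 0.0]
force: [-4.6, 1.6, 11.2]
width: 0.003
time: 1.95
position: [0.6179, -0.0411, 0.0301]
ee_rot: [0.0, 0.707, 0.707, -0.0]
force: [-10.8, 1.9, 21.1]
width: 0.011
```

```bash
python3 -m handwheel '[{"dx":0,"dy":0,"dz":-20,"rx":0,"ry":0,"rz":0,"jaw":0},{"dx":0,"dy":-40,"dz":-25,"rx":0,"ry":0,"rz":0,"jaw":0},{"dx":0,"dy":-80,"dz":-25,"rx":0,"ry":0,"rz":0,"jaw":0},{"dx":0,"dy":-120,"dz":-25,"rx":0,"ry":0,"rz":0,"jaw":0},{"dx":0,"dy":-160,"dz":-25,"rx":0,"ry":0,"rz":0,"jaw":0},{"dx":0,"dy":-170,"dz":-25,"rx":0,"ry":0,"rz":0,"jaw":0},{"dx":0,"dy":-170,"dz":-15,"rx":0,"ry":0,"rz":0,"jaw":0},{"dx":0,"dy":-170,"dz":-8,"rx":0,"ry":0,"rz":0,"jaw":0},{"dx":0,"dy":-170,"dz":-8,"rx":0,"ry":0,"rz":0,"jaw":0},{"dx":0,"dy":-170,"dz":-8,"rx":0,"ry":0,"rz":0,"jaw":0}]'
python3 -m handwheel '[{"dx":0,"dy":0,"dz":3,"rx":0,"ry":0,"rz":0,"jaw":0},{"dx":0,"dy":0,"dz":5,"rx":0,"ry":0,"rz":0,"jaw":0},{"dx":0,"dy":0,"dz":7,"rx":0,"ry":0,"rz":0,"jaw":0},{"dx":0,"dy":0,"dz":7,"rx":0,"ry":0,"rz":0,"jaw":0}]'
```

```text
time: 2.78
position: [0.4479, -0.0411, 0.0333]
ee_rot: [-0.0, 0.707, 0.707, -0.0]
force: [0.3, -0.4, -0.3]
width: 0.004
time: 3.12
position: [0.4484, -0.0413, 0.0274]
ee_rot: [0.001, 0.707, 0.707, 0.0]
force: [-0.6, -0.5, 6.4]
width: 0.007
```

```bash
python3 -m handwheel '[{"dx":0,"dy":0,"dz":1,"rx":0,"ry":0,"rz":0,"jaw":0},{"dx":0,"dy":0,"dz":2.5,"rx":0,"ry":0,"rz":0,"jaw":0},{"dx":0,"dy":0,"dz":2.5,"rx":0,"ry":0,"rz":0,"jaw":0}]'
```

```text
time: 3.37
position: [0.4485, -0.0414, 0.0262]
ee_rot: [0.0, 0.707, 0.707, 0.0]
force: [-4.2, 0.9, 13.2]
width: 0.008
```

```bash
python3 -m handwheel '[{"dx":0,"dy":0,"dz":-30,"rx":0,"ry":0,"rz":0,"jaw":0},{"dx":-40,"dy":5,"dz":-60,"rx":0,"ry":0,"rz":0,"jaw":8},{"dx":-80,"dy":9,"dz":-75,"rx":0,"ry":0,"rz":0,"jaw":8},{"dx":-97,"dy":9,"dz":-75,"rx":0,"ry":0,"rz":0,"jaw":8},{"dx":-97,"dy":9,"dz":-75,"rx":0,"ry":0,"rz":0,"jaw":8},{"dx":-97,"dy":9,"dz":-75,"rx":0,"ry":0,"rz":0,"jaw":8}]'
python3 - <<'E'
from h import *
print(look("wrist","w2.png")["position"])
for uv in [(192,237),(229,242)]: print(px2w("scene",uv,.007))
E
```

```text
time: 3.87
position: [0.4564, -0.1391, 0.0996]
ee_rot: [0.0, 0.708, 0.706, 0.0]
force: [-0.3, 0.4, 0.0]
width: 0.086
[ 0.45640209 -0.13914939  0.09955025]
[ 0.4586099  -0.23675169  0.007     ]
[ 0.52500535 -0.16396941  0.007     ]
```

View pics/w2.png

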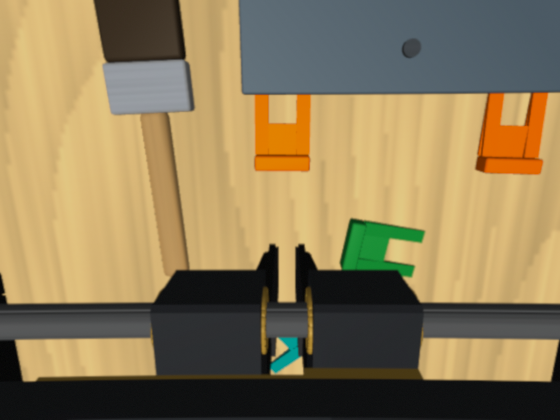

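Run:
```python
from h import *
for n,uv,z in [("heelL",(255,170.5),.014),("heelR",(310,170.5),.014),("plateNR",(243,95),.016),("plate far",(555,92),.016),("green",(342,265),.014),("green2",(352,219),.014),("brush",(187,270),.012),("fingers L tip",(275,246),None)]:
    if z: print(n,px2w("wrist",uv,z).round(4))
```

```text
heelL [ 0.4358 -0.102   0.014 ]
heelR [ 0.4712 -0.1021  0.014 ]
plateNR [ 0.4298 -0.0558  0.016 ]
plate far [ 0.6158 -0.0556  0.016 ]
green [ 0.4942 -0.1676  0.014 ]
green2 [ 0.4997 -0.1346  0.014 ]
brush [ 0.3866 -0.172   0.012 ]
```

```bash
python3 -m handwheel '[{"dx":0,"dy":-1,"dz":40,"rx":0,"ry":0,"rz":0,"jaw":8},{"dx":0,"dy":-1,"dz":68,"rx":0,"ry":0,"rz":0,"jaw":8},{"dx":0,"dy":-1,"dz":80,"rx":0,"ry":0,"rz":0,"jaw":8},{"dx":10,"dy":-1,"dz":80,"rx":0,"ry":0,"rz":0,"jaw":8},{"dx":20,"dy":-1,"dz":80,"rx":0,"ry":0,"rz":0,"jaw":8},{"dx":22,"dy":-1,"dz":80,"rx":0,"ry":0,"rz":0,"jaw":8},{"dx":22,"dy":-1,"dz":80,"rx":0,"ry":0,"rz":0,"jaw":8}]'
python3 -m handwheel '[{"dx":4,"dy":0,"dz":0,"rx":0,"ry":0,"rz":0,"jaw":8},{"dx":8,"dy":0,"dz":0,"rx":0,"ry":0,"rz":0,"jaw":8},{"dx":12,"dy":0,"dz":0,"rx":0,"ry":0,"rz":0,"jaw":8},{"dx":16,"dy":0,"dz":0,"rx":0,"ry":0,"rz":0,"jaw":8},{"dx":20,"dy":0,"dz":0,"rx":0,"ry":0,"rz":0,"jaw":8}]'
python3 - <<'E'
from h import *
s=robot.observe();print(s["position"],s["force"],s["wrist_torque"])
E
```

```text
time: 4.5
position: [0.4549, -0.1146, 0.0191]
ee_rot: [-0.0, 0.706, 0.708, 0.0]
force: [-0.7, -0.3, -0.0]
width: 0.087
time: 4.92
position: [0.4553, -0.096, 0.0196]
ee_rot: [0.001, 0.707, 0.707, 0.0]
force: [-0.7, -1.6, 0.1]
width: 0.086
[ 0.45533845 -0.09595518  0.01957131] [-0.70111911 -1.5516382   0.06852653] [-0.20084092 -0.04627755  0.00636664]
```

```bash
python3 -m handwheel '[{"dx":4,"dy":0,"dz":0,"rx":0,"ry":0,"rz":0,"jaw":8},{"dx":8,"dy":0,"dz":0,"rx":0,"ry":0,"rz":0,"jaw":8},{"dx":12,"dy":0,"dz":0,"rx":0,"ry":0,"rz":0,"jaw":8},{"dx":15,"dy":0,"dz":0,"rx":0,"ry":0,"rz":0,"jaw":8},{"dx":17,"dy":0,"dz":0,"rx":0,"ry":0,"rz":0,"jaw":8},{"dx":17,"dy":0,"dz":0,"rx":0,"ry":0,"rz":0,"jaw":8}]'
python3 -m handwheel '[{"dx":1.5,"dy":0,"dz":0,"rx":0,"ry":0,"rz":0,"jaw":8},{"dx":1.5,"dy":0,"dz":0,"rx":0,"ry":0,"rz":0,"jaw":8}]'
```

```text
time: 5.42
position: [0.4548, -0.0785, 0.019]
ee_rot: [-0.0, 0.707, 0.707, 0.0]
force: [0.4, 0.2, -0.4]
width: 0.086
time: 5.58
position: [0.4548, -0.0779, 0.019]
ee_rot: [0.0, 0.707, 0.707, -0.001]
force: [-0.0, -3.2, -0.6]
width: 0.084
```

```bash
for i in 1; do :; done; python3 -m handwheel '[{"dx":1.5,"dy":0,"dz":0,"rx":0,"ry":0,"rz":0,"jaw":8},{"dx":1.5,"dy":0,"dz":0,"rx":0,"ry":0,"rz":0,"jaw":8}]'
python3 -m handwheel '[{"dx":1,"dy":0,"dz":0,"rx":0,"ry":0,"rz":0,"jaw":8},{"dx":1,"dy":0,"dz":0,"rx":0,"ry":0,"rz":0,"jaw":8}]'
python3 - <<'E'
from h import *
look("wrist","w3.png")
E
```

```text
time: 5.75
position: [0.4548, -0.0777, 0.0191]
ee_rot: [0.001, 0.707, 0.708, -0.002]
force: [-1.4, -8.5, -1.0]
width: 0.084
time: 5.92
position: [0.4548, -0.0776, 0.0191]
ee_rot: [0.002, 0.706, 0.708, -0.002]
force: [-1.6, -12.9, -1.8]
width: 0.084
```

View pics/w3.png

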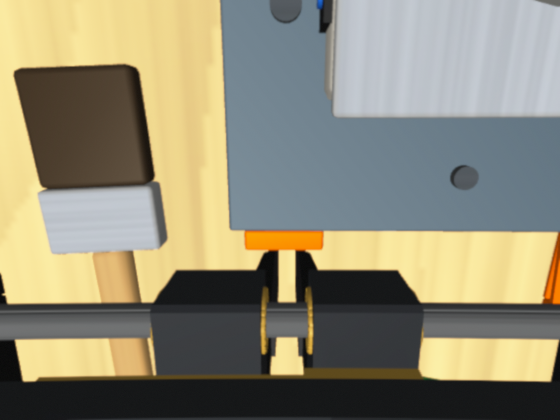

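The picture shows the near-right heel (245–322, 231–248) lying against the plate edge at row 231 along its whole width, and force rose hard there. Now I back off and press the corner again.

```bash
python3 -m handwheel '[{"dx":-8,"dy":0,"dz":0,"rx":0,"ry":0,"rz":0,"jaw":8},{"dx":-16,"dy":0,"dz":0,"rx":0,"ry":0,"rz":0,"jaw":8},{"dx":-16,"dy":0,"dz":-35,"rx":0,"ry":0,"rz":0,"jaw":0},{"dx":10,"dy":-7,"dz":-40,"rx":0,"ry":0,"rz":0,"jaw":0},{"dx":33,"dy":-7,"dz":-40,"rx":0,"ry":0,"rz":0,"jaw":0},{"dx":33,"dy":-7,"dz":-30,"rx":0,"ry":0,"rz":0,"jaw":0},{"dx":33,"dy":-7,"dz":-20,"rx":0,"ry":0,"rz":0,"jaw":0},{"dx":33,"dy":-7,"dz":-15,"rx":0,"ry":0,"rz":0,"jaw":0},{"dx":33,"dy":-7,"dz":-15,"rx":0,"ry":0,"rz":0,"jaw":0}]'
python3 -m handwheel '[{"dx":0,"dy":0,"dz":2,"rx":0,"ry":0,"rz":0,"jaw":0},{"dx":0,"dy":0,"dz":4,"rx":0,"ry":0,"rz":0,"jaw":0},{"dx":0,"dy":0,"dz":5,"rx":0,"ry":0,"rz":0,"jaw":0},{"dx":0,"dy":0,"dz":5,"rx":0,"ry":0,"rz":0,"jaw":0}]'
python3 -m handwheel '[{"dx":0,"dy":0,"dz":1,"rx":0,"ry":0,"rz":0,"jaw":0},{"dx":0,"dy":0,"dz":2,"rx":0,"ry":0,"rz":0,"jaw":0},{"dx":0,"dy":0,"dz":2,"rx":0,"ry":0,"rz":0,"jaw":0}]'
```

```text
time: 6.72
position: [0.4462, -0.0422, 0.0317]
ee_rot: [-0.002, 0.707, 0.707, -0.001]
force: [1.0, -0.3, -0.7]
width: 0.006
time: 7.05
position: [0.4481, -0.0426, 0.0299]
ee_rot: [-0.0, 0.707, 0.707, -0.0]
force: [-3.9, -0.8, 6.4]
width: 0.008
time: 7.3
position: [0.4481, -0.0426, 0.0296]
ee_rot: [-0.001, 0.707, 0.707, -0.001]
force: [-10.1, 0.8, 20.0]
width: 0.006
```

```bash
python3 -m handwheel '[{"dx":0,"dy":0,"dz":-20,"rx":0,"ry":0,"rz":0,"jaw":0},{"dx":-10,"dy":0,"dz":-60,"rx":0,"ry":0,"rz":0,"jaw":0},{"dx":-40,"dy":0,"dz":-90,"rx":0,"ry":0,"rz":0,"jaw":0},{"dx":-70,"dy":10,"dz":-120,"rx":0,"ry":0,"rz":0,"jaw":0},{"dx":-85,"dy":30,"dz":-150,"rx":0,"ry":0,"rz":0,"jaw":0},{"dx":-85,"dy":50,"dz":-170,"rx":0,"ry":0,"rz":0,"jaw":0},{"dx":-85,"dy":50,"dz":-170,"rx":0,"ry":0,"rz":0,"jaw":0},{"dx":-85,"dy":50,"dz":-170,"rx":0,"ry":0,"rz":0,"jaw":0},{"dx":-85,"dy":50,"dz":-170,"rx":0,"ry":0,"rz":0,"jaw":0}]'
python3 - <<'E'
from h import *
look("wrist","w4.png")
look("side","side4.png",(200,150,160,150),4)
E
```

```text
time: 8.05
position: [0.4969, -0.1268, 0.1957]
ee_rot: [-0.001, 0.707, 0.707, -0.001]
force: [0.3, 0.4, -0.4]
width: 0.003
```

View pics/w4.png

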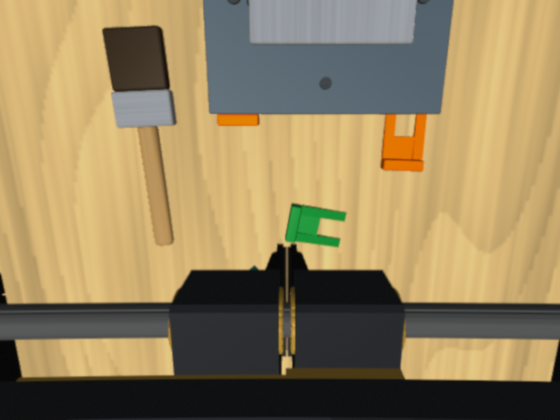

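View pics/side4.png

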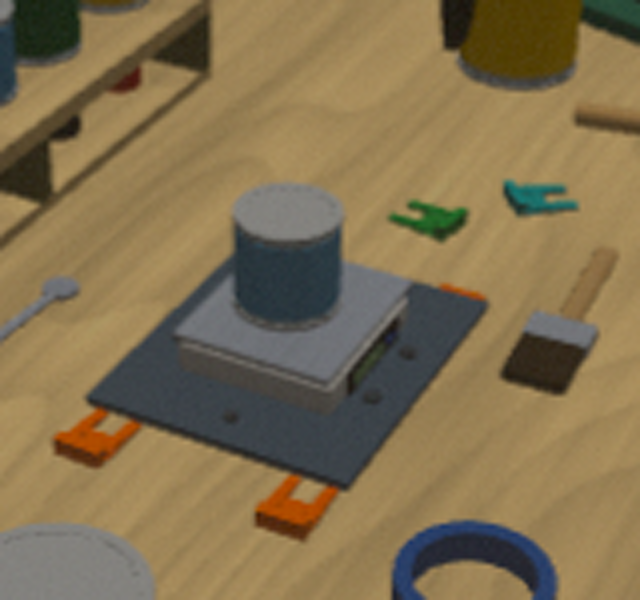

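The wrist view shows the near-right heel (218–259, 114–125) flush on the plate edge, with the far-right shim (403,165) still out. The side view shows both left shims still out and the can standing on the pan. The arm is clear, so I'm handing in.

```bash
python3 -c "
from station import robot
print(robot.close_job())"
```

```text
the job is handed in; nothing more can be done
None
```

The near-right corner was the one that gave. I pushed its orange shim in until the heel met the plate's edge, and the corner is now firm.

| Corner pressed | Result |
|---|---|
| Far right | Firm: moved about 0.1 mm between 11 and 21 N |
| Near right, before the shim | Gave: sank about 4 mm under 13 N |
| Near right, after the shim | Firm: moved about 0.3 mm between 6 and 20 N |

- **Shim:** I pushed it in about 35 mm until the force rose sharply, to 13 N. It stopped about 2 mm sooner than my image estimate, but the pictures show the heel flush along its whole width.
- **Rest of the bench:** the last pictures show the can on the pan and the other three shims still out. The brush, tape and green and turquoise look-alikes appear where they were. I judged this by eye and did not measure it.
- **Not checked:** I did not press the two left corners, because the soft one turned up on the second press.

The arm was clear and touching nothing, and I handed in at about 8 s on the robot's clock.

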